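Set the flip stop and seat a carton for strapping

ROBOT

A 6-joint arm with a two-finger parallel gripper is mounted at the origin on the work surface. World frame = base frame: x ahead of the robot, y to its left, z up, the work surface at z = 0. Lengths are in mm, angles in rad, forces in N, time in s.
With the tool pointing down it reaches from about 350 to 775 mm from the base axis. Payload 7.3 kg.
Tool frame: the origin (TCP) lies at the very end of the fingers, on their centre line; the grasp point (between the pads) lies 19 mm behind it; z points along the fingers, y is the line along which they close (so a half turn about z gives the same grasp; the last joint's range is limited). The gripper opens to 92 mm and grips with 3 to 60 N. Pads are 19 mm wide; open, the fingers measure 130 mm over their backs; the gripper's body (75 mm by 190 mm) begins 47 mm behind the grasp point.
Start: joints at [1.159, 0.342, 1.524, -0, 1.275, -0.146], TCP at [137.892, 506.587, 226.741] pointing down, gripper open.
Joint ranges: [-2.53, 2.53], [-0.77, 2.02], [0.04, 2.7], [-1, 4.14], [0.28, 2.66], [-3.11, 3.11]. Speed limits (rad/s): [2.57, 2.57, 3.14, 3.14, 3.14, 3.14].

INTERFACE

Orientations are given as [roll, pitch, yaw] about the fixed x, y, z axes, in that order (R = Rz(yaw) Ry(pitch) Rx(roll)).
In Python, from plant import bot gives the robot as it stands.
- The arm moves only by the tool jog_arm, never from a script. Its argument "targets" is a list of rows, each an object with "xyz": the shift along the tool's x, y, z as a fraction of full scale, a list of three; "spin": the turn about the tool's z as a fraction of full scale. In form: [{"xyz": [x, y, z], "spin": spin}, ...]. A call has exactly 10 rows; each row shifts and turns the commanded pose from where the row before left it, along the tool's axes as they then stand; what a row does not reach is not made up. Full scale, the value 1, is 80 mm for a shift and 0.1 rad for a turn. A row lasts 1/8 s, in which the tool goes at most 62.5 mm and 10.7 degrees, less where a joint would pass 70% of its speed; a pose out of reach is approached as far as the arm can. A call with a number of a shift or a turn outside -1 to 1 is refused whole. A call with a gripper value outside its range is refused whole. "gripper" is the opening in per cent of the stroke, from 0 (shut) to 100 (fully open), set as the call begins (left out, the last holds). The fingers move at their own pace and stop on an object; the grip force is fixed at half the most. Time passes only in rows, so rows that do not move let the fingers close, or fill a call up. It gives the time, the measured TCP pose, the force, the opening and the grip force at its end, in the units of the state.
- bot.get_obs(): the state, without advancing time (a new reading comes with each control period).
- bot.capture(name): name is "side" or "top"; returns the picture (480x640x3 uint8, blue, green, red); there is no depth.
- bot.get_calibration(name): a dict with "vfov" (degrees; the focal length in pixels is half the picture's height over the tangent of half this angle, whatever the lens; pixels are square), "cx", "cy" (the principal point, pixels), "eye" and "rotation" of the camera in the world. Camera axes: x right, y down, z forward; pixel columns grow to the right and rows downward; lengths in mm; the calibration is good to about 2 mm. A picture is of the moment at which its call begins. get_calibration takes no time and is no camera call.
- bot.close_job(): hands the job in; it is judged then, once.
The state is a dict: "time": time; "joint_positions": joint angles; "dq": joint speeds; "tau": joint torques, N m; "tool_pos": TCP position; "tcp_rot": TCP orientation; "contact_force": force on the tool from outside, world axes, zero at the start; "moment": the same for the moment, N m; "grip_width": finger opening in mm; "finger_force": force on a finger pad.
Only numpy, scipy, OpenCV 4.12 (cv2) and the standard library are available. Lean on these libraries where they do the work, as an engineer would, in place of code of your own. Each camera call takes 0.05 s, during which the arm holds its last target. There are 200 camera calls.

TASK

Flip the red stop flag fully down across the slide bed, without forcing it. Then slide the carton along the bed, without lifting or tipping it, until it meets the rubber tip of the screw on the flag, and press it home there for half a second with a steady push of about 10 N, never as much as 20 N. Leave the carton flush along the fence and against the screw tip, the flag still down, and the other packing things where they are.

Things in the scene. Friction and masses are not known exactly. Their poses are not given: they have to be found in the camera images.
- bed: Grey slide bed, fixed, 580 mm long (y), top 12 mm above the table, aluminium fence along its far side. Origin: on the table, in the plane of the fence's inner face, mid-length. y along the fence, x square to it, away from the robot, z up. Bed from x = -150 to 30 mm; fence from x = 0 to 24 mm, up to z = 42 mm. The carton slides along it towards -y.
- stop: Dark steel carriage, 50 mm long, fixed on the fence at a different place each time; it carries the red flag. Origin: on the table, in the plane of the fence's inner face, at the mid-thickness of the flag's web; axes as the bed's. It stands from x = 4 to 47 mm, up to z = 71 mm.
- flag (a joint): Angle of the red flag, rad: 0 leaning back over the fence, 0.35 upright, 1.92 fully down on its end stop, level across the bed. Starts at 0 to 0.4. Stiff hinge: it stays where left; about 1 to 3 N at the pad moves it. L section, reaching 96 mm from the hinge axis: a 10 mm web, and a flange on its back that lies on top, upper face 71 mm above the table, when down.
- flag_hinge (a point): Point on the hinge axis (which runs along the bed's y), in the web's middle plane, at x = 14, z = 64 mm of the stop. With the flag down, the web hangs from 68 to 28 mm above the table, its carton side at y = +5 mm.
- flag_pad (a point): Middle of the black 30 mm square pad on the flange, where the flag is pushed: 70 mm from the hinge axis along the flag, at y = -22 mm of the stop. The flange reaches from y = -39 to +5 mm. Its padded face looks away from the robot (+x) while the flag is up, and up when it is down. An adjusting screw, not measured, stands on the web's other side (see carton).
- carton: Rigid carton, two red straps, 60 (x) by 150 (y) by 90 mm high, 0.3 to 0.65 kg, on the bed 10 to 60 mm off the fence, up to 0.3 rad askew. Origin: centre of underside. Its end is to meet the black rubber tip (16 mm across) of the flag's screw: 30 mm before the fence, 44 mm above the table, sticking 6 to 18 mm out of the web towards +y, set anew each time: find it by touch. The screw does not give.
- tape_roll: Bystander: clear ring-shaped roll of tape, 96 mm across, 48 mm high, lying on the table. Origin: centre of its underside.
- tensioner: Bystander: steel strapping tensioner with a red ball handle, 180 mm long (its x), 105 mm high, on the table. Origin: centre of its underside.
- seal_tin: Bystander: blue tin, 72 mm across, 75 mm high, on the table. Origin: centre of its underside.
There are look-alikes about, which are no part of the job. Leave any green look-alike of the carton alone.

How it is judged:
By the outcome, as a careful person would: the job done as asked, in the order asked, and still so for the second after the job is handed in, with the robot touching nothing.
It also fails if it takes over 72 s, if anything falls off the work surface, if the arm or the gripper's body presses on something with over 40 N, if the wrist force passes 120 N, or if a joint passes its speed limit or range.

## Working session

There is one attempt and no reset: what is moved stays moved. The work goes in short steps, Python scripts to look and compute and a tool call to move; the robot and the scene stay as the last step left them, time stands still between calls to the robot, and variables do not carry over. Pictures are saved under pics/ and viewed, at most 10 in all, crops included, and the job is handed in when it is done.

Besides the shell and the picture viewer there is one more tool, called after "Request:" as a command line: name --argument value ..., lists and objects as JSON in quotes. jog_arm: Moves the arm, as the interface text tells. Shift numbers are shares of 80 mm and turn numbers shares of 0.1 rad, none past 1 either way. Its arguments: {"type":"object","properties":{"targets":{"type":"array","items":{"type":"object","properties":{"xyz":{"type":"array","items":{"type":"number"}},"spin":{"type":"number"}}}},"gripper":{"type":"number"}},"required":["targets"]}

```bash
mkdir -p pics
python3 - <<'E'
from plant import bot
import cv2
for n in("side","top"):
    cv2.imwrite(f"pics/{n}0.png",bot.capture(n)); print(n,bot.get_calibration(n))
o=bot.get_obs(); print({k:o[k] for k in("time","tool_pos","tcp_rot","contact_force","grip_width")})
E
```

```text
side {'vfov': 54.230096613378755, 'cx': 314.7411030928834, 'cy': 246.86990174763284, 'eye': array([ 512.64748865, -789.73944648,  905.07034157]), 'rotation': array([-2.38397059,  0.00597761, -0.03206278])}
top {'vfov': 46.415662155483304, 'cx': 313.82660950050604, 'cy': 237.88584172815655, 'eye': array([ 354.08781785,    6.15271599, 1537.63587169]), 'rotation': array([-3.01171399, -0.00602521, -1.56683476])}
{'time': 0.1, 'tool_pos': array([137.7485739 , 506.24951069, 226.13729242]), 'tcp_rot': array([-3.14028261e+00, -1.56273601e-04,  2.87580421e+00]), 'contact_force': array([ 0.14142366, -0.45947924, -0.21002718]), 'grip_width': 91.53037832118514}
```

View pics/side0.png

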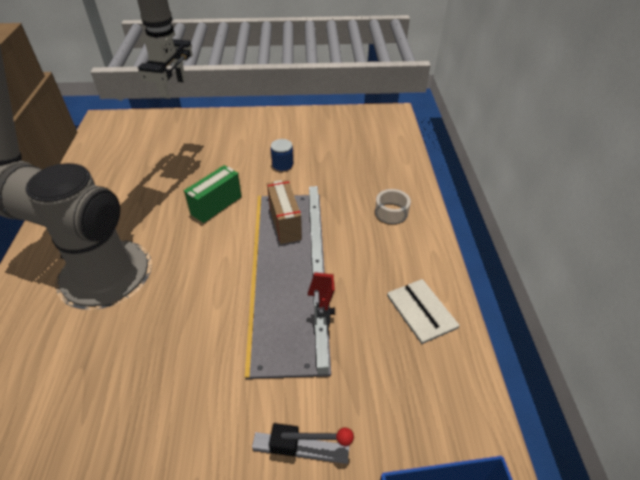

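View pics/top0.png

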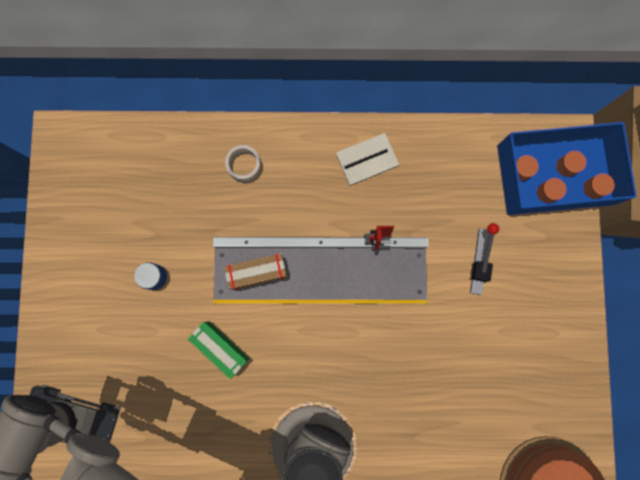

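The side view shows the flag at about (322,288), the carton at (285,212) and the green decoy at (213,193). The top view shows the bed spanning columns 213–428 and rows 238–303, the flag at (382,235) and the carton at (255,271). Next I'll measure these on enlarged crops.

```bash
cat > h.py <<'E'
import numpy as np, cv2
from plant import bot
from scipy.spatial.transform import Rotation as R
def cam(n):
    c=bot.get_calibration(n); return c, R.from_euler('xyz',c['rotation']).as_matrix(), 240/np.tan(np.radians(c['vfov']/2))
def ray(n,p):
    c,M,f=cam(n); d=M@np.array([(p[0]-c['cx'])/f,(p[1]-c['cy'])/f,1]); return np.array(c['eye']),d
def onz(n,p,z):
    e,d=ray(n,p); return e+d*(z-e[2])/d[2]
def proj(n,P):
    c,M,f=cam(n); q=M.T@(np.array(P)-c['eye']); return q[:2]/q[2]*f+[c['cx'],c['cy']]
def tri(a,b):
    e1,d1=ray('side',a); e2,d2=ray('top',b)
    s=np.linalg.lstsq(np.c_[d1,-d2],e2-e1,rcond=None)[0]
    p,q=e1+s[0]*d1,e2+s[1]*d2; return (p+q)/2,np.linalg.norm(p-q)
E
python3 - <<'E'
from h import *
s=cv2.imread('pics/side0.png');t=cv2.imread('pics/top0.png')
for n,pts in(('top',[((213,247),42),((428,247),42),((213,302),12),((427,303),12)]),('side',[((311,187),42),((320,373),42),((261,196),12),((247,377),12)])):
    for p,z in pts: print(n,p,onz(n,p,z).round(1))
def masks(im):
    h=cv2.cvtColor(im,cv2.COLOR_BGR2HSV)
    return ((h[...,1]>150)&((h[...,0]<7)|(h[...,0]>173))&(h[...,2]>70)).astype('uint8')
for n,im in(('side',s),('top',t)):
    k,_,st,c=cv2.connectedComponentsWithStats(masks(im))
    for i in range(1,k):
        if 8<st[i][4]<1500: print(n,st[i],c[i].round(1))
a=cv2.resize(s[180:330,240:350],None,fx=4,fy=4,interpolation=cv2.INTER_CUBIC)
b=cv2.resize(t[215:315,210:310],None,fx=3,fy=3,interpolation=cv2.INTER_CUBIC)
d=cv2.resize(t[220:270,350:400],None,fx=6,fy=6,interpolation=cv2.INTER_CUBIC)
cv2.imwrite('pics/z.png',np.hstack([a,np.vstack([b,d])]))
E
```

```text
top (213, 247) [523.5 268.6  42. ]
top (428, 247) [ 526.2 -309.6   42. ]
top (213, 302) [377.2 269.8  12. ]
top (427, 303) [ 376.8 -309.8   12. ]
side (311, 187) [530.5 264.3  42. ]
side (320, 373) [ 533.  -324.6   42. ]
side (261, 196) [383.8 265.5  12. ]
side (247, 377) [ 381.7 -312.2   12. ]
side [294 211   5   3   9] [296.2 211.8]
side [276 214   7   3  12] [279.2 215. ]
side [309 274  25  33 447] [323.3 287.5]
side [337 428  17  17 234] [344.8 436. ]
top [487 223  12  11  97] [492.8 228.3]
top [370 226  23  24 235] [381.1 233.7]
top [275 255   8  24  50] [278.4 266.2]
top [228 265   8  24  54] [231.1 277.1]
```

View pics/z.png

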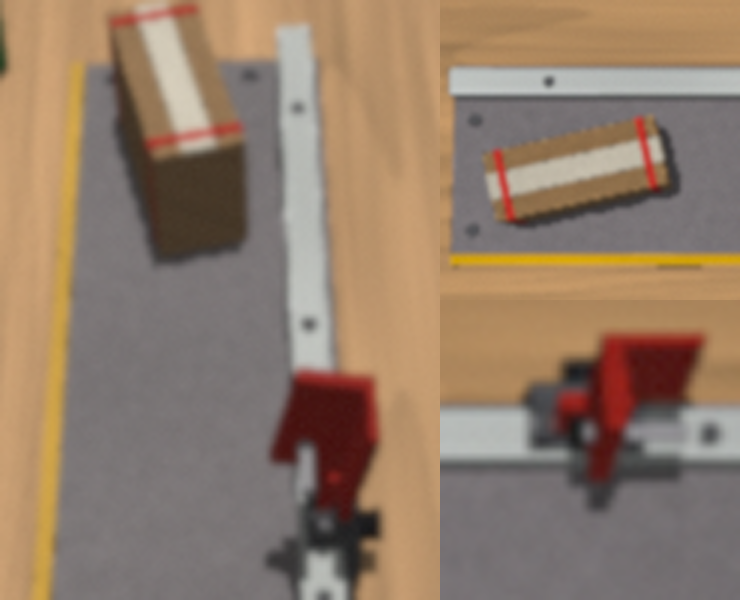

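Enlarged crop: the carton top corners in the top view are at about (225,266), (282,254), (286,276) and (229,288). The flag's top edge runs from (376.7,226) to (394,226) in the top view and sits at (334,273) in the side view.

Run:
```python
from h import *
for a,b in(((333.7,273.5),(376.7,225.8)),((334.5,289),(394,225.8))):
    p,e=tri(a,b); print('flag',p.round(1),round(e,1))
q=np.array([onz('top',p,102)[:2] for p in((225,266),(281.7,254),(286,276),(229,288.3))])
print(q.round(1),q.mean(0).round(1),'yaw',np.arctan2(*( (q[0]-q[1])+(q[3]-q[2]))))
print([np.linalg.norm(q[i]-q[i-1]).round(0) for i in range(4)])
q=np.array([onz('side',p,102)[:2] for p in((267.5,185),(288.5,182),(300.5,212),(278,218.5))]);print(q.round(1),q.mean(0).round(1))
```

```text
flag [ 567.  -158.5  154.7] 2.1
flag [ 566.4 -201.4  157.2] 1.2
[[467.8 226. ]
 [499.4  80.8]
 [442.8  69.2]
 [410.7 214.4]] [455.2 147.6] yaw -0.21578311559155006
[np.float64(58.0), np.float64(149.0), np.float64(58.0), np.float64(149.0)]
[[412.2 204.1]
 [468.8 214.7]
 [500.   92.8]
 [443.4  70.9]] [456.1 145.6]
```

Request:
jog_arm --targets '[{"xyz":[0,0,0],"spin":-1},{"xyz":[0,0,0],"spin":-1},{"xyz":[0,0,0],"spin":-0.66},{"xyz":[-0.39,-0.575,0],"spin":0},{"xyz":[-0.39,-0.575,0],"spin":0},{"xyz":[-0.39,-0.575,0],"spin":0},{"xyz":[-0.39,-0.575,0],"spin":0},{"xyz":[-0.39,-0.575,0],"spin":0},{"xyz":[-0.39,-0.575,0],"spin":0},{"xyz":[-0.39,-0.575,0],"spin":0}]' --gripper 0

```text
time: 1.35
tool_pos: [357.0, 183.0, 226.7]
tcp_rot: [3.141, 0.0, -3.141]
contact_force: [1.0, 0.1, -0.4]
grip_width: 1.1
finger_force: 0.0
```

Request:
jog_arm --targets '[{"xyz":[-0.4,-0.575,0],"spin":0},{"xyz":[-0.4,-0.575,0],"spin":0},{"xyz":[-0.4,-0.575,0],"spin":0},{"xyz":[-0.4,-0.575,0],"spin":0},{"xyz":[-0.4,-0.575,0],"spin":0},{"xyz":[-0.4,-0.575,0],"spin":0},{"xyz":[-0.4,-0.575,0],"spin":0},{"xyz":[-0.4,-0.575,0],"spin":0},{"xyz":[0,0,0.5],"spin":0},{"xyz":[0,0,0.5],"spin":0}]'

```text
time: 2.6
tool_pos: [612.4, -184.1, 144.9]
tcp_rot: [3.141, -0.0, 3.141]
contact_force: [0.6, 0.4, 0.0]
grip_width: 0.8
finger_force: 0.0
```

Request:
jog_arm --targets '[{"xyz":[0.1,0,0.14],"spin":0},{"xyz":[0.1,0,0],"spin":0},{"xyz":[0.1,0,0],"spin":0},{"xyz":[0.08,0,0],"spin":0},{"xyz":[0.06,0,0],"spin":0},{"xyz":[0.06,0,0],"spin":0},{"xyz":[0.06,0,0],"spin":0},{"xyz":[0.06,0,0],"spin":0},{"xyz":[0.06,0,0],"spin":0},{"xyz":[0,0,0],"spin":0}]'

```text
time: 3.85
tool_pos: [557.4, -183.3, 135.3]
tcp_rot: [3.141, -0.001, -3.142]
contact_force: [0.2, -0.1, -1.0]
grip_width: 0.4
finger_force: 0.0
```

Request:
jog_arm --targets '[{"xyz":[0.065,0,0],"spin":0},{"xyz":[0.065,0,0],"spin":0},{"xyz":[0.065,0,0.01],"spin":0},{"xyz":[0.065,0,0.02],"spin":0},{"xyz":[0.06,0,0.02],"spin":0},{"xyz":[0.06,0,0.02],"spin":0},{"xyz":[0.06,0,0.025],"spin":0},{"xyz":[0.06,0,0.03],"spin":0},{"xyz":[0.05,0,0.04],"spin":0},{"xyz":[0.05,0,0.04],"spin":0}]'

```text
time: 5.1
tool_pos: [509.6, -183.3, 118.8]
tcp_rot: [3.141, -0.0, -3.141]
contact_force: [0.5, 0.0, 1.3]
grip_width: 0.3
finger_force: 0.7
```

Run:
```python
from h import *
s=bot.capture('side');t=bot.capture('top')
a=cv2.resize(s[210:340,250:380],None,fx=3,fy=3,interpolation=cv2.INTER_CUBIC)
b=cv2.resize(t[195:325,300:430],None,fx=3,fy=3,interpolation=cv2.INTER_CUBIC)
cv2.imwrite('pics/f1.png',np.hstack([a,b]))
```

```text
(no output)
```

View pics/f1.png

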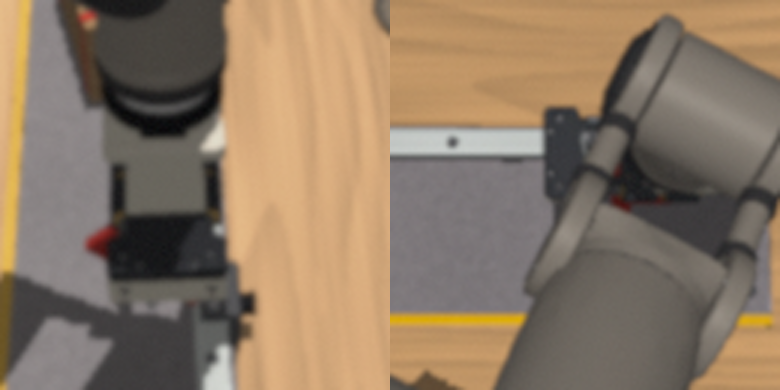

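The red flag tip shows at side pixel (282,291), left of the gripper, so the flag is turning over ahead of the finger. I'll continue the arc.

Request:
jog_arm --targets '[{"xyz":[0.06,0,0.035],"spin":0},{"xyz":[0.06,0,0.04],"spin":0},{"xyz":[0.04,0,0.05],"spin":0},{"xyz":[0.04,0,0.05],"spin":0},{"xyz":[0.035,0,0.05],"spin":0},{"xyz":[0.035,0,0.05],"spin":0},{"xyz":[0.02,0,0.05],"spin":0},{"xyz":[0.02,0,0.045],"spin":0},{"xyz":[0.015,0,0.04],"spin":0},{"xyz":[0.015,0,0.03],"spin":0}]'

```text
time: 6.45
tool_pos: [482.9, -183.3, 83.7]
tcp_rot: [3.142, 0.0, -3.141]
contact_force: [0.9, -0.1, 1.5]
grip_width: 0.1
finger_force: 0.5
```

Request:
jog_arm --targets '[{"xyz":[0.005,0,0.015],"spin":0},{"xyz":[0.005,0,0.015],"spin":0},{"xyz":[0,0,0.015],"spin":0},{"xyz":[0,0,0.0125],"spin":0},{"xyz":[0,0,0.0125],"spin":0},{"xyz":[0,0,0.0125],"spin":0},{"xyz":[0,0,0.0125],"spin":0},{"xyz":[0,0,0.01],"spin":0},{"xyz":[0,0,0.01],"spin":0},{"xyz":[0,0,0.01],"spin":0}]'

```text
time: 7.7
tool_pos: [482.0, -183.3, 73.8]
tcp_rot: [3.141, -0.0, -3.141]
contact_force: [-1.1, -0.5, 0.9]
grip_width: 0.3
finger_force: 0.5
```

Request:
jog_arm --targets '[{"xyz":[0,0,0.004],"spin":0},{"xyz":[0,0,0.004],"spin":0},{"xyz":[0,0,0.004],"spin":0},{"xyz":[0,0,0.003],"spin":0},{"xyz":[0,0,0.003],"spin":0},{"xyz":[0,0,0.003],"spin":0},{"xyz":[0,0,0.003],"spin":0},{"xyz":[0,0,0.003],"spin":0},{"xyz":[0,0,0.003],"spin":0},{"xyz":[0,0,0.003],"spin":0}]'

```text
time: 8.95
tool_pos: [482.0, -183.3, 71.2]
tcp_rot: [3.141, -0.0, -3.141]
contact_force: [-1.6, -0.2, 2.3]
grip_width: 0.5
finger_force: 1.4
```

Request:
jog_arm --targets '[{"xyz":[0,0,0.002],"spin":0},{"xyz":[0,0,0.002],"spin":0},{"xyz":[0,0,0.002],"spin":0},{"xyz":[0,0,0.002],"spin":0},{"xyz":[0,0,0.001],"spin":0},{"xyz":[0,0,0.001],"spin":0},{"xyz":[0,0,0.001],"spin":0},{"xyz":[0,0,0.001],"spin":0},{"xyz":[0,0,0.001],"spin":0},{"xyz":[0,0,0.001],"spin":0}]'

```text
time: 10.2
tool_pos: [482.1, -183.4, 71.1]
tcp_rot: [-3.141, 0.001, -3.141]
contact_force: [-4.2, 0.9, 11.5]
grip_width: 0.1
finger_force: 5.8
```

The pad is hard down at z=71 with 11.5 N, so the flag is on its end stop. Backing off and going round to the robot side of the carton.

Request:
jog_arm --targets '[{"xyz":[0,0,-0.4],"spin":0},{"xyz":[0,0,-0.55],"spin":0},{"xyz":[0.15,0.505,0],"spin":0},{"xyz":[0.15,0.505,0],"spin":0},{"xyz":[0.15,0.505,0],"spin":0},{"xyz":[0.15,0.505,0],"spin":0},{"xyz":[0.15,0.505,0],"spin":0},{"xyz":[0.15,0.505,0],"spin":0},{"xyz":[0.15,0.505,0],"spin":0},{"xyz":[0.16,0.505,0],"spin":0}]' --gripper 100

```text
time: 11.45
tool_pos: [384.9, 141.2, 146.2]
tcp_rot: [3.141, 0.001, 3.142]
contact_force: [0.7, 1.0, -0.0]
grip_width: 91.2
finger_force: 0.0
```

Run:
```python
from h import *
s=bot.capture('side');t=bot.capture('top')
cv2.imwrite('pics/s2.png',s);cv2.imwrite('pics/t2.png',t)
a=cv2.resize(s[250:350,250:350],None,fx=4,fy=4,interpolation=cv2.INTER_CUBIC)
b=cv2.resize(t[220:286,340:406],(400,400),interpolation=cv2.INTER_CUBIC)
cv2.imwrite('pics/f2.png',np.hstack([a,b]))
```

```text
(no output)
```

View pics/f2.png

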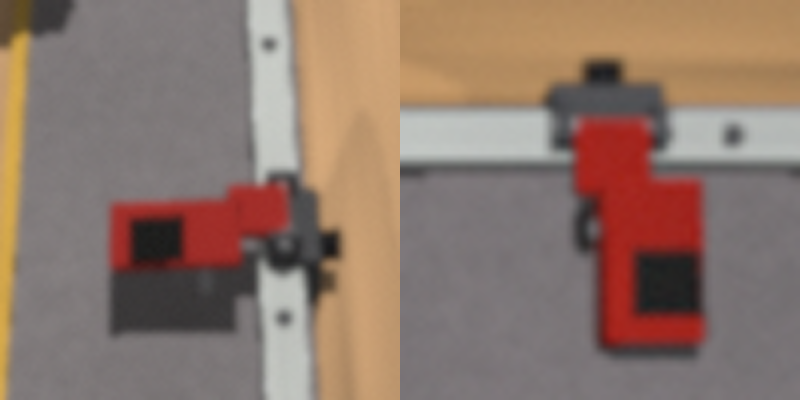

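Both views show the flag level across the bed: its pad is at top pixel about (384,267), and the screw's dark tip reaches column 369 or so at row 257. Now I'll descend and square the carton against the fence.

Request:
jog_arm --targets '[{"xyz":[0,0,0.4],"spin":0},{"xyz":[0,0,0.4],"spin":0},{"xyz":[0,0,0.3],"spin":0},{"xyz":[0,0,0.14],"spin":0},{"xyz":[-0.1,0,0],"spin":0},{"xyz":[-0.07,0,0],"spin":0},{"xyz":[-0.06,0,0],"spin":0},{"xyz":[-0.06,0,0],"spin":0},{"xyz":[-0.06,0,0],"spin":0},{"xyz":[-0.06,0,0],"spin":0}]'

```text
time: 12.8
tool_pos: [418.2, 139.9, 47.0]
tcp_rot: [3.142, -0.0, -3.141]
contact_force: [-0.7, 0.8, -0.3]
grip_width: 91.6
finger_force: 0.5
```

Request:
jog_arm --targets '[{"xyz":[-0.05,0,0],"spin":0},{"xyz":[-0.05,0,0],"spin":0},{"xyz":[-0.05,0,0],"spin":0},{"xyz":[-0.05,0,0],"spin":0},{"xyz":[-0.04,0,0],"spin":0},{"xyz":[-0.04,0,0],"spin":0},{"xyz":[-0.03,0,0],"spin":0},{"xyz":[-0.02,0,0],"spin":0},{"xyz":[-0.02,0,0],"spin":0},{"xyz":[-0.02,0,0],"spin":0}]'

```text
time: 14.05
tool_pos: [447.6, 139.9, 46.9]
tcp_rot: [3.142, 0.0, -3.141]
contact_force: [-1.1, 0.2, -0.4]
grip_width: 91.5
finger_force: 0.8
```

Request:
jog_arm --targets '[{"xyz":[-0.015,0,0],"spin":0},{"xyz":[-0.015,0,0],"spin":0},{"xyz":[-0.01,0,0],"spin":0},{"xyz":[-0.01,0,0],"spin":0},{"xyz":[-0.01,0,0],"spin":0},{"xyz":[-0.01,0,0],"spin":0},{"xyz":[-0.01,0,0],"spin":0},{"xyz":[-0.005,0,0],"spin":0},{"xyz":[-0.005,0,0],"spin":0},{"xyz":[-0.005,0,0],"spin":0}]'

```text
time: 15.3
tool_pos: [455.2, 139.9, 46.9]
tcp_rot: [3.142, 0.0, -3.141]
contact_force: [-1.5, -0.7, -0.2]
grip_width: 91.8
finger_force: 0.7
```

Request:
jog_arm --targets '[{"xyz":[-0.004,0,0],"spin":0},{"xyz":[-0.004,0,0],"spin":0},{"xyz":[-0.004,0,0],"spin":0},{"xyz":[-0.004,0,0],"spin":0},{"xyz":[-0.004,0,0],"spin":0},{"xyz":[-0.004,0,0],"spin":0},{"xyz":[-0.004,0,0],"spin":0},{"xyz":[-0.004,0,0],"spin":0},{"xyz":[-0.004,0,0],"spin":0},{"xyz":[0,0,0],"spin":0}]'

```text
time: 16.55
tool_pos: [456.0, 139.8, 46.8]
tcp_rot: [-3.141, -0.004, -3.14]
contact_force: [-9.1, -0.7, 6.1]
grip_width: 91.6
finger_force: 4.5
```

Request:
jog_arm --targets '[{"xyz":[0.15,0,0],"spin":0},{"xyz":[0.2,0,0],"spin":0},{"xyz":[0,0,-0.6],"spin":0},{"xyz":[0,0,-0.6],"spin":0},{"xyz":[-0.28,0.5,0],"spin":0},{"xyz":[-0.28,0.5,0],"spin":0},{"xyz":[-0.28,0.45,0],"spin":0},{"xyz":[0,0,0],"spin":1},{"xyz":[0,0,0],"spin":1},{"xyz":[0,0,0],"spin":1}]' --gripper 20

```text
time: 17.8
tool_pos: [497.5, 256.1, 143.0]
tcp_rot: [3.141, 0.001, 2.839]
contact_force: [0.4, -0.1, -0.5]
grip_width: 18.4
finger_force: 0.0
```

Request:
jog_arm --targets '[{"xyz":[0,0,0],"spin":1},{"xyz":[0,0,0],"spin":1},{"xyz":[0,0,0],"spin":1},{"xyz":[0,0,0],"spin":1},{"xyz":[0,0,0],"spin":1},{"xyz":[0,0,0],"spin":1},{"xyz":[0,0,0],"spin":1},{"xyz":[0,0,0],"spin":1},{"xyz":[0,0,0],"spin":1},{"xyz":[0,0,0],"spin":1}]'

```text
time: 19.05
tool_pos: [497.5, 256.0, 143.1]
tcp_rot: [3.14, -0.0, 1.838]
contact_force: [-0.2, -0.4, -0.2]
grip_width: 18.3
finger_force: 0.0
```

Run:
```python
from h import *
s=bot.capture('side');t=bot.capture('top')
a=cv2.resize(s[150:300,220:370],None,fx=8/3,fy=8/3,interpolation=cv2.INTER_CUBIC)
b=cv2.resize(t[180:320,190:330],(400,400),interpolation=cv2.INTER_CUBIC)
cv2.imwrite('pics/f3.png',np.hstack([a,b]))
h=cv2.cvtColor(t,cv2.COLOR_BGR2HSV); m=((h[...,1]>150)&((h[...,0]<7)|(h[...,0]>173))&(h[...,2]>70)).astype('uint8')
k,_,st,c=cv2.connectedComponentsWithStats(m)
for i in range(1,k):
    if 8<st[i][4]<200: print(st[i],c[i].round(1),onz('top',c[i],102).round(1))
print('tip',onz('top',(369.4,257),48).round(1))
```

```text
[487 223  12  11  96] [492.8 228.4] [ 568.8 -466.4  102. ]
[230 245   5  24  51] [231.3 257.1] [490.8 210.4 102. ]
[278 245   4  24  52] [279.5 256.9] [491.9  86.4 102. ]
tip [ 497.9 -150.8   48. ]
```

View pics/f3.png

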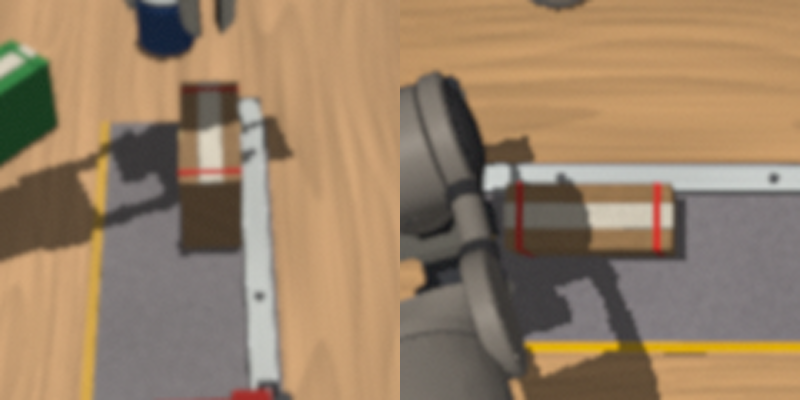

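The carton now lies straight along the fence in both views, with its straps at top columns 231 and 279 (centre y ≈ 148). I'll finish the spin, descend behind its +y end and start pushing.

Request:
jog_arm --targets '[{"xyz":[0,0,0],"spin":1},{"xyz":[0,0,0],"spin":1},{"xyz":[0,0,0],"spin":0.67},{"xyz":[0,-0.044,0.4],"spin":0},{"xyz":[0,0,0.4],"spin":0},{"xyz":[0,0,0.3],"spin":0},{"xyz":[0,0,0.11],"spin":0},{"xyz":[-0.1,0,0],"spin":0},{"xyz":[-0.08,0,0],"spin":0},{"xyz":[-0.05,0,0],"spin":0}]'

```text
time: 20.4
tool_pos: [494.4, 237.0, 47.1]
tcp_rot: [3.14, -0.001, 1.574]
contact_force: [0.7, -0.0, 0.8]
grip_width: 18.4
finger_force: 0.0
```

Request:
jog_arm --targets '[{"xyz":[-0.05,0,0],"spin":0},{"xyz":[-0.05,0,0],"spin":0},{"xyz":[-0.06,0,0],"spin":0},{"xyz":[-0.06,0,0],"spin":0},{"xyz":[-0.06,0,0],"spin":0},{"xyz":[-0.06,0,0],"spin":0},{"xyz":[-0.06,0,0],"spin":0},{"xyz":[-0.06,0,0],"spin":0},{"xyz":[-0.06,0,0],"spin":0},{"xyz":[-0.06,0,0],"spin":0}]'

```text
time: 21.65
tool_pos: [493.9, 190.7, 46.1]
tcp_rot: [-3.142, -0.0, 1.575]
contact_force: [-0.1, 2.0, 1.3]
grip_width: 18.5
finger_force: 1.2
```

Request:
jog_arm --targets '[{"xyz":[-0.06,0,0],"spin":0},{"xyz":[-0.06,0,0],"spin":0},{"xyz":[-0.06,0,0],"spin":0},{"xyz":[-0.06,0,0],"spin":0},{"xyz":[-0.06,0,0],"spin":0},{"xyz":[-0.06,0,0],"spin":0},{"xyz":[-0.06,0,0],"spin":0},{"xyz":[-0.06,0,0],"spin":0},{"xyz":[-0.06,0,0],"spin":0},{"xyz":[-0.06,0,0],"spin":0}]'

```text
time: 22.9
tool_pos: [494.2, 142.7, 46.2]
tcp_rot: [3.142, -0.0, 1.575]
contact_force: [-0.2, 1.7, 1.4]
grip_width: 18.3
finger_force: 1.1
```

Request:
jog_arm --targets '[{"xyz":[-0.06,0,0],"spin":0},{"xyz":[-0.06,0,0],"spin":0},{"xyz":[-0.06,0,0],"spin":0},{"xyz":[-0.06,0,0],"spin":0},{"xyz":[-0.06,0,0],"spin":0},{"xyz":[-0.06,0,0],"spin":0},{"xyz":[-0.06,0,0],"spin":0},{"xyz":[-0.06,0,0],"spin":0},{"xyz":[-0.06,0,0],"spin":0},{"xyz":[-0.06,0,0],"spin":0}]'

```text
time: 24.15
tool_pos: [494.3, 94.7, 46.1]
tcp_rot: [-3.142, -0.0, 1.575]
contact_force: [-0.4, 1.4, 0.3]
grip_width: 18.6
finger_force: 1.0
```

Request:
jog_arm --targets '[{"xyz":[-0.06,0,0],"spin":0},{"xyz":[-0.06,0,0],"spin":0},{"xyz":[-0.06,0,0],"spin":0},{"xyz":[-0.06,0,0],"spin":0},{"xyz":[-0.06,0,0],"spin":0},{"xyz":[-0.06,0,0],"spin":0},{"xyz":[-0.06,0,0],"spin":0},{"xyz":[-0.06,0,0],"spin":0},{"xyz":[-0.06,0,0],"spin":0},{"xyz":[-0.06,0,0],"spin":0}]'

```text
time: 25.4
tool_pos: [494.5, 46.7, 46.1]
tcp_rot: [-3.142, -0.0, 1.575]
contact_force: [-0.2, 1.5, -0.4]
grip_width: 18.3
finger_force: 0.9
```

Run:
```python
from h import *
s=bot.capture('side');t=bot.capture('top')
a=cv2.resize(s[200:320,240:360],(400,400),interpolation=cv2.INTER_CUBIC)
b=cv2.resize(t[205:305,300:400],(400,400),interpolation=cv2.INTER_CUBIC)
cv2.imwrite('pics/f4.png',np.hstack([a,b]))
```

```text
(no output)
```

View pics/f4.png

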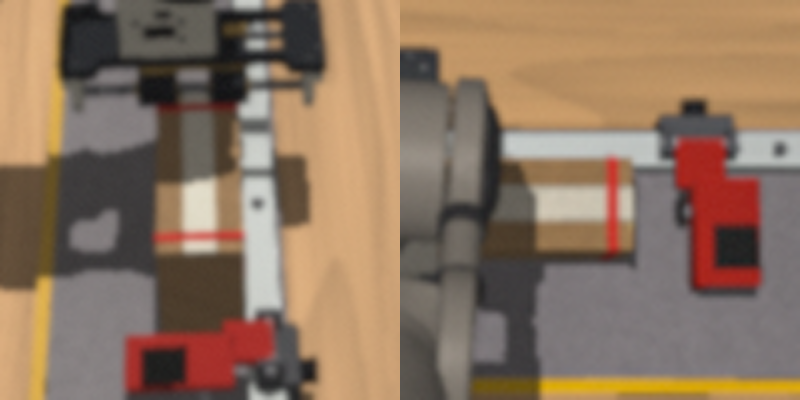

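The carton is still straight by the fence, with its front edge at top column 458 or so and the screw tip about 30–40 mm ahead at column 470. I'll slow down for contact.

Request:
jog_arm --targets '[{"xyz":[-0.05,0,0],"spin":0},{"xyz":[-0.05,0,0],"spin":0},{"xyz":[-0.04,0,0],"spin":0},{"xyz":[-0.03,0,0],"spin":0},{"xyz":[-0.02,0,0],"spin":0},{"xyz":[-0.02,0,0],"spin":0},{"xyz":[-0.02,0,0],"spin":0},{"xyz":[-0.02,0,0],"spin":0},{"xyz":[-0.02,0,0],"spin":0},{"xyz":[-0.01,0,0],"spin":0}]'

```text
time: 26.75
tool_pos: [494.7, 24.6, 46.2]
tcp_rot: [3.141, -0.0, 1.575]
contact_force: [0.1, 2.0, 0.2]
grip_width: 18.0
finger_force: 0.9
```

Request:
jog_arm --targets '[{"xyz":[-0.005,0,0],"spin":0},{"xyz":[-0.005,0,0],"spin":0},{"xyz":[-0.005,0,0],"spin":0},{"xyz":[-0.005,0,0],"spin":0},{"xyz":[-0.005,0,0],"spin":0},{"xyz":[-0.005,0,0],"spin":0},{"xyz":[-0.003,0,0],"spin":0},{"xyz":[-0.003,0,0],"spin":0},{"xyz":[-0.003,0,0],"spin":0},{"xyz":[-0.003,0,0],"spin":0}]'

```text
time: 28.0
tool_pos: [494.7, 21.3, 46.2]
tcp_rot: [3.142, -0.0, 1.575]
contact_force: [0.2, 1.1, 0.5]
grip_width: 18.3
finger_force: 0.9
```

Request:
jog_arm --targets '[{"xyz":[-0.002,0,0],"spin":0},{"xyz":[-0.002,0,0],"spin":0},{"xyz":[-0.002,0,0],"spin":0},{"xyz":[-0.002,0,0],"spin":0},{"xyz":[-0.002,0,0],"spin":0},{"xyz":[-0.002,0,0],"spin":0},{"xyz":[-0.002,0,0],"spin":0},{"xyz":[-0.002,0,0],"spin":0},{"xyz":[-0.002,0,0],"spin":0},{"xyz":[-0.002,0,0],"spin":0}]'

```text
time: 29.25
tool_pos: [494.7, 19.7, 46.2]
tcp_rot: [3.142, -0.0, 1.575]
contact_force: [-0.0, 1.8, 0.2]
grip_width: 18.5
finger_force: 1.0
```

Request:
jog_arm --targets '[{"xyz":[-0.002,0,0],"spin":0},{"xyz":[-0.002,0,0],"spin":0},{"xyz":[-0.002,0,0],"spin":0},{"xyz":[-0.002,0,0],"spin":0},{"xyz":[-0.002,0,0],"spin":0},{"xyz":[-0.002,0,0],"spin":0},{"xyz":[-0.002,0,0],"spin":0},{"xyz":[-0.002,0,0],"spin":0},{"xyz":[-0.002,0,0],"spin":0},{"xyz":[-0.002,0,0],"spin":0}]'

```text
time: 30.5
tool_pos: [494.7, 18.1, 46.2]
tcp_rot: [3.142, -0.0, 1.575]
contact_force: [0.4, 1.6, 0.7]
grip_width: 18.1
finger_force: 1.0
```

Request:
jog_arm --targets '[{"xyz":[-0.002,0,0],"spin":0},{"xyz":[-0.002,0,0],"spin":0},{"xyz":[-0.002,0,0],"spin":0},{"xyz":[-0.002,0,0],"spin":0},{"xyz":[-0.002,0,0],"spin":0},{"xyz":[-0.002,0,0],"spin":0},{"xyz":[-0.002,0,0],"spin":0},{"xyz":[-0.002,0,0],"spin":0},{"xyz":[-0.002,0,0],"spin":0},{"xyz":[-0.002,0,0],"spin":0}]'

```text
time: 31.75
tool_pos: [494.6, 16.5, 46.1]
tcp_rot: [-3.142, -0.0, 1.575]
contact_force: [-0.2, 1.6, 0.8]
grip_width: 18.5
finger_force: 1.0
```

Request:
jog_arm --targets '[{"xyz":[-0.002,0,0],"spin":0},{"xyz":[-0.002,0,0],"spin":0},{"xyz":[-0.002,0,0],"spin":0},{"xyz":[-0.002,0,0],"spin":0},{"xyz":[-0.002,0,0],"spin":0},{"xyz":[-0.002,0,0],"spin":0},{"xyz":[-0.002,0,0],"spin":0},{"xyz":[-0.002,0,0],"spin":0},{"xyz":[-0.002,0,0],"spin":0},{"xyz":[-0.002,0,0],"spin":0}]'

```text
time: 33.0
tool_pos: [494.7, 15.2, 46.2]
tcp_rot: [3.142, -0.0, 1.575]
contact_force: [0.1, 5.0, 0.4]
grip_width: 18.5
finger_force: 2.4
```

Contact made (force rising from 1.6 to 5 N). Now a gentle press.

Request:
jog_arm --targets '[{"xyz":[-0.001,0,0],"spin":0},{"xyz":[-0.001,0,0],"spin":0},{"xyz":[-0.001,0,0],"spin":0},{"xyz":[-0.001,0,0],"spin":0},{"xyz":[-0.001,0,0],"spin":0},{"xyz":[0,0,0],"spin":0},{"xyz":[0,0,0],"spin":0},{"xyz":[0,0,0],"spin":0},{"xyz":[0,0,0],"spin":0},{"xyz":[0,0,0],"spin":0}]'

```text
time: 34.25
tool_pos: [494.6, 15.1, 46.2]
tcp_rot: [-3.142, -0.001, 1.575]
contact_force: [0.4, 7.4, 1.1]
grip_width: 18.3
finger_force: 3.4
```

Request:
jog_arm --targets '[{"xyz":[-0.002,0,0],"spin":0},{"xyz":[-0.002,0,0],"spin":0},{"xyz":[-0.002,0,0],"spin":0},{"xyz":[-0.001,0,0],"spin":0},{"xyz":[0,0,0],"spin":0},{"xyz":[0,0,0],"spin":0},{"xyz":[0,0,0],"spin":0},{"xyz":[0,0,0],"spin":0},{"xyz":[0,0,0],"spin":0},{"xyz":[0,0,0],"spin":0}]'

```text
time: 35.5
tool_pos: [494.5, 15.1, 46.2]
tcp_rot: [-3.141, -0.001, 1.575]
contact_force: [0.8, 9.2, 1.1]
grip_width: 18.4
finger_force: 5.0
```

Request:
jog_arm --targets '[{"xyz":[-0.002,0,0],"spin":0},{"xyz":[-0.002,0,0],"spin":0},{"xyz":[-0.001,0,0],"spin":0},{"xyz":[0,0,0],"spin":0},{"xyz":[0,0,0],"spin":0},{"xyz":[0,0,0],"spin":0},{"xyz":[0,0,0],"spin":0},{"xyz":[0,0,0],"spin":0},{"xyz":[0,0,0],"spin":0},{"xyz":[0,0,0],"spin":0}]'

```text
time: 36.75
tool_pos: [494.4, 15.1, 46.1]
tcp_rot: [-3.141, -0.002, 1.575]
contact_force: [-0.6, 12.2, 2.3]
grip_width: 18.4
finger_force: 6.1
```

Request:
jog_arm --targets '[{"xyz":[0,0,0],"spin":0},{"xyz":[0,0,0],"spin":0},{"xyz":[0,0,0],"spin":0},{"xyz":[0,0,0],"spin":0},{"xyz":[0.01,0,0],"spin":0},{"xyz":[0.02,0,0],"spin":0},{"xyz":[0.1,0,0],"spin":0},{"xyz":[0.5,0,0],"spin":0},{"xyz":[0.5,0,0],"spin":0},{"xyz":[0,0,-0.6],"spin":0}]'

```text
time: 38.0
tool_pos: [491.7, 106.1, 91.8]
tcp_rot: [-3.134, 0.0, 1.578]
contact_force: [1.2, -1.0, -0.2]
grip_width: 18.7
finger_force: 0.0
```

Request:
jog_arm --targets '[{"xyz":[0,0,-0.6],"spin":0},{"xyz":[0.3,-0.5,-0.2],"spin":0},{"xyz":[0.5,-0.3,0],"spin":0},{"xyz":[0.5,-0.3,0],"spin":0},{"xyz":[0.5,0,0],"spin":0},{"xyz":[0.5,0,0],"spin":0},{"xyz":[0.5,0,0],"spin":0},{"xyz":[0,0,0],"spin":0},{"xyz":[0,0,0],"spin":0},{"xyz":[0,0,0],"spin":0}]'

```text
time: 39.25
tool_pos: [405.5, 326.6, 158.2]
tcp_rot: [-3.141, 0.0, 1.574]
contact_force: [-1.0, -0.4, 0.2]
grip_width: 18.4
finger_force: 0.0
```

Run:
```python
from h import *
s=bot.capture('side');t=bot.capture('top')
a=cv2.resize(s[200:320,240:360],(400,400),interpolation=cv2.INTER_CUBIC)
b=cv2.resize(t[205:305,300:400],(400,400),interpolation=cv2.INTER_CUBIC)
cv2.imwrite('pics/f5.png',np.hstack([a,b]))
h=cv2.cvtColor(t,cv2.COLOR_BGR2HSV); m=((h[...,1]>150)&((h[...,0]<7)|(h[...,0]>173))&(h[...,2]>70)).astype('uint8')
k,_,st,c=cv2.connectedComponentsWithStats(m)
for i in range(1,k):
    if 8<st[i][4]<600: print(st[i],c[i].round(1),onz('top',c[i],102).round(1))
```

```text
[487 223  12  11  97] [492.8 228.3] [ 568.9 -466.4  102. ]
[369 240  21  37 459] [378.5 257.5] [ 491.3 -168.7  102. ]
[316 245   3  24  52] [316.8 257.2] [491.5  -9.6 102. ]
[363 244   4  25  55] [364.9 256.9] [ 493.  -133.5  102. ]
```

View pics/f5.png

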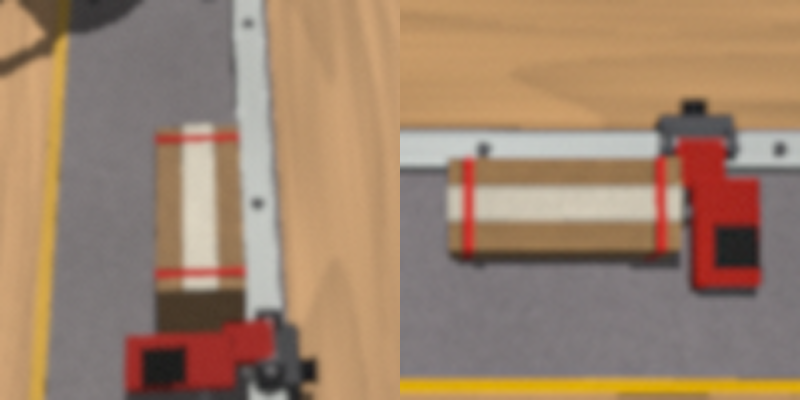

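The carton is flush along the fence and against the tip, the flag is down and the bystanders haven't moved. Handing in.

```bash
python3 -c "
from plant import bot
print(bot.close_job())"
```

```text
the job is handed in; nothing more can be done
None
```

The job is handed in at about 39 s: the flag is fully down, and the carton sits flush along the fence against the screw tip after a press of about 9–12 N held for over a second (seating the flag on its end stop took up to 11.5 N at the finger).

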